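# Start up the carving bench: strip, dust collector, handpiece unit

### The arm

A 6-joint arm with a two-finger parallel gripper is mounted at the origin on the work surface. World frame = base frame: x ahead of the robot, y to its left, z up, the work surface at z = 0. Lengths are in m, angles in rad, forces in N, time in s.
With the tool pointing down it reaches from about 0.375 to 0.9 m from the base axis. Payload 3.1 kg.
Tool frame: the origin (TCP) lies midway between the tips of the shut fingers; the grasp point (between the pads) lies 19 mm behind it (manip.pinch_z is the distance from the TCP to the grasp point, in m); z points along the fingers, y is the line along which they close (so a half turn about z gives the same grasp; the last joint's range is limited). The gripper opens to 85 mm and grips with 20 to 120 N. Pads are 22 mm wide; open, the fingers measure 114 mm over their backs; the gripper's body (76 mm by 85 mm) begins 54 mm behind the grasp point. The pads swing forward as they close: fully open they stand 13 mm farther back than shut.
Start: joints at [-1.47, 0.527, 1.433, -0, 1.181, -0.178], TCP at [0.172, -0.601, 0.231] pointing down, gripper open.
Joint ranges: [-3.08, 3.08], [-0.75, 2.2], [0.22, 2.44], [-1.43, 4.57], [0, 2.65], [-2.85, 2.85]. Speed limits (rad/s): [2.79, 2.79, 3.14, 3.14, 3.14, 3.14].

### API

Orientations are given as a unit quaternion [x, y, z, w].
In Python, from station import manip, viewer, ticket gives the robot as it stands.
- The arm moves only by the shell command python3 -m creep 'ROWS' [FORCE]. ROWS is JSON, a list of rows, each an object with "slide": the shift along the tool's x, y, z in cm, a list of three; "angular": the turn, a rotation vector about the tool's x, y, z in rad, a list of three; "claw": the opening, from -1 (shut) to 1 (fully open). A call has 1 to 10 rows; each row shifts and turns the commanded pose from where the row before left it, along the tool's axes as they then stand; what a row does not reach is not made up. A row lasts 1/12 s, in which the tool goes at most 41.7 mm and 7.16 degrees, less where a joint would pass 70% of its speed; a pose out of reach is approached as far as the arm can. A call with a gripper value outside its range is refused whole. The fingers move at their own pace and stop on an object; FORCE is the grip in N (left out, the last holds). Time passes only in rows, so rows that do not move let the fingers close. It gives the time, the measured TCP pose, the force, the opening and the grip force at its end, in the units of the state.
- manip.sense(): the state, without advancing time (a new reading comes with each control period).
- viewer.snapshot(name): name is "scene" or "top" or "wrist"; returns the picture (384x512x3 uint8, blue, green, red); there is no depth.
- viewer.calibration(name): a dict with "fov_y" (degrees; the focal length in pixels is half the picture's height over the tangent of half this angle, whatever the lens; pixels are square), "cx", "cy" (the principal point, pixels), "T" (4x4, takes a point from camera to world coordinates); the wrist camera has in their place "tool_from_camera" (4x4, takes a point from camera to tool coordinates, whose origin is the TCP and whose axes are the flange's). Camera axes: x right, y up, looking along -z (the intrinsics and any distortion apply to the point x, -y, -z); pixel columns grow to the right and rows downward; lengths in m; the calibration is good to about 2 mm. A picture is of the moment at which its call begins: read the wrist's pose just before it. calibration takes no time and is no camera call.
- ticket.sign_off(): hands the job in; it is judged then, once.
The state is a dict: "t": time; "q": joint angles; "qd": joint speeds; "tau": joint torques, N m; "tcp_pos": TCP position; "tool_rot": TCP orientation; "force": force on the tool from outside, world axes, zero at the start; "ft_torque": the same for the moment, N m; "finger_gap": opening from 0.0 (shut) to 1.0 (fully open); "gripper_force": force on a finger pad.
Only numpy, scipy, OpenCV 4.12 (cv2) and the standard library are available. Lean on these libraries where they do the work, as an engineer would, in place of code of your own. Each camera call takes 0.05 s, during which the arm holds its last target. There are 200 camera calls.

### The job

Start up the carving bench in the safe order, pressing each rocker switch over so that it stays on: first the main switch on the power strip, then the dust collector's switch, and only once that is on the large power rocker on the handpiece control unit. Leave the unit's small direction rocker and its speed dial as they are. Pick nothing up, and do not shove the strip or anything else on the bench about.

Things in the scene. Friction and masses are not known exactly. Their poses are not given: they have to be found in the camera images.
- power_strip: White power strip lying loose on the bench, 340 x 56 x 42 mm, about 0.9 kg. Origin: centre of its underside, x along its length away from the robot, z up. Its grey, black-framed main rocker sits on top (z = 42 mm), centred 135 mm to -x, at the end nearest the robot. Of the four sockets beyond it, the second and fourth hold round black plugs, up to z = 72 mm.
- strip_switch_press (a point): Point to press on the strip's main rocker: middle of its raised half, 12 mm out from the hinge; rides on the rocker. While off: z axis square to the panel (here up), x axis along the panel from the hinge to the raised half (here to the strip's near end). Rocker face 30 mm along x, 22 mm wide, inside a frame 2 mm high; this point stands 8.7 mm above the panel while off, 4 mm once pressed flat.
- strip_switch (a joint): The strip's main rocker: 0 off, 0.40 rad fully on. Its face is a shallow V: one half flat 4 mm above the panel, the other raised at 23 degrees, its end 10 mm above the panel. An over-centre spring: about 3 N on the end of the raised half starts it; past 0.2 it snaps over and stays, the pressed half flat. Pressing the other half turns it off again.
- dust_collector: White dust collector standing fast on the bench, 240 (x) x 220 (y) x 95 mm, a round grille on its flat top and a grey control strip along the front edge. Origin: centre of its underside, front to -x. It may stand left or right of the strip. Its one rocker is on the top (z = 95 mm) at x = -93, y = +20 mm. A cork block lies on top behind the grille, up to z = 125 mm.
- collector_switch_press (a point): Point to press on the dust collector's rocker, same kind, size and axes as the strip's: on the raised half, 12 mm from the hinge, z axis up, x axis (from the hinge to the raised half) along the collector's +y, its left side.
- collector_switch (a joint): The dust collector's rocker: 0 off, 0.40 rad fully on; same spring and behaviour as the strip's.
- control_unit: Grey handpiece control unit standing fast, 170 (x) x 180 (y) mm, origin at the centre of its underside, front to -x. Panel slopes up 15 degrees, 45 to 72 mm high; behind it a handpiece in a cradle, up to 120 mm high, x = 37 to 73 mm. On the panel at x = -35 (58 high): power rocker (30 x 22) at y = +55, dial (42 wide, 18 high) at y = 0, direction rocker (20 x 13) at y = -60 mm.
- unit_power_press (a point): Point to press on the unit's power rocker, the larger of its two rockers, same kind, size and axes as the strip's: on the raised half, 12 mm from the hinge, z axis square to the sloping panel, x axis (from the hinge to the raised half) up the slope: the upper half is the raised one.
- unit_power (a joint): The unit's power rocker: 0 off, 0.40 rad fully on; same spring and behaviour as the strip's.
- unit_direction (a joint): The unit's small direction rocker, 0 as it stands; to be left alone.
- unit_dial_mark (a point): End of the white pointer on the speed dial's top, 17 mm from the dial's axis; the dial is to be left as it is.
- varnish_jar: Amber jar with a brass lid, 54 mm wide, 72 mm high, bystander in front of the strip, a little to the left of its near end. Origin at the centre of its underside.
- brush: Flat brush, about 200 mm long, lying on the bench at the near left, bystander.
- sanding_block: Cork sanding block 50 x 90 x 30 mm on top of the dust collector, bystander. Origin at the centre of its underside.
- stain_bottle: Small white bottle, 40 mm wide, 75 mm high, bystander standing left of the strip, between it and the machine on that side.
- turned_box: Small turned wooden box with a finial, 44 mm wide, 60 mm high, bystander standing right of the strip, between it and the machine on that side.
- bowl: Wooden bowl 120 mm wide, 50 mm high, bystander at the far left.
- turned_vase: Turned wooden vase 82 mm wide, 150 mm high, bystander at the far right.
- burr_block: Dark wooden block 50 x 80 x 30 mm with two rows of carving burrs, 55 mm high with them, bystander in front of the strip, to the right of its near end. Origin at the centre of its underside.

How it is judged:
On the way, in this order (a step that is already met when the one before it is completed fails the run):
1. the power strip's main switch is on (value of joint strip_switch above 0.33 rad), for 0.2 s.
2. the dust collector's switch is on (value of joint collector_switch above 0.33 rad), for 0.2 s.
3. the control unit's power rocker is on (value of joint unit_power above 0.33 rad), for 0.2 s.
At the end, for the whole second after the job is handed in: All three rockers rest in the on position (above 0.33 of 0.40 rad), the direction rocker is still at 0 (below 0.1), the dial's pointer has not moved 4 mm, and the strip lies at rest within 30 mm of where it was (value of joint each of strip_switch, collector_switch, unit_power above 0.33 rad and value of joint unit_direction below 0.1 rad and distance of unit_dial_mark from where it was at the start of the episode below 0.004 m and distance of power_strip from where it was at the start of the episode below 0.03 m and linear speed of power_strip below 0.02 m/s); the robot touches nothing.
It fails at once if the dust collector was switched on while the strip was off (value of joint collector_switch above 0.2 rad and value of joint strip_switch below 0.2 rad).
It fails at once if the control unit was switched on while the strip or the dust collector was off ((value of joint unit_power above 0.2 rad and value of joint collector_switch below 0.2 rad) or (value of joint unit_power above 0.2 rad and value of joint strip_switch below 0.2 rad)).
It fails at once if the direction rocker was pressed over or the speed dial was turned (value of joint unit_direction above 0.15 rad or distance of unit_dial_mark from where it was at the start of the episode above 0.005 m).
It fails at once if the power strip was lifted, tipped or shoved more than 30 mm (distance of power_strip from where it was at the start of the episode above 0.03 m or height (world z) of power_strip above 0.012 m or angle between power_strip's own z axis and vertical above 0.15 rad).
It fails at once if a bystander was picked up, knocked over or shoved more than 30 mm (distance of any of varnish_jar, brush, sanding_block, stain_bottle, turned_box, bowl, turned_vase, burr_block from where it was at the start of the episode above 0.03 m or angle between any of stain_bottle, turned_box, varnish_jar, turned_vase's own z axis and vertical above 0.6 rad).
It also fails if it takes over 48 s, if anything falls off the work surface, if the arm or the gripper's body presses on something with over 40 N, if the wrist force passes 120 N, or if a joint passes its speed limit or range.

## Working session

There is one attempt and no reset: what is moved stays moved. The work goes in short steps, Python scripts to look and compute and a shell command to move; the robot and the scene stay as the last step left them, time stands still between calls to the robot, and variables do not carry over. Pictures are saved under pics/ and viewed, at most 10 in all, crops included, and the job is handed in when it is done.

```bash
mkdir -p pics; python3 - <<'E'
from station import manip, viewer
import cv2, numpy as np
np.set_printoptions(precision=4,suppress=True)
s=manip.sense();print(s['t'],s['tcp_pos'],s['tool_rot'],s['finger_gap'])
for n in("scene","top","wrist"):
    im=viewer.snapshot(n);cv2.imwrite(f'pics/{n}0.png',im);print(n,viewer.calibration(n))
a=cv2.imread('pics/scene0.png');b=cv2.imread('pics/top0.png')
cv2.imwrite('pics/top0b.png',cv2.resize(b,(800,600),interpolation=cv2.INTER_CUBIC))
cv2.imwrite('pics/scene0b.png',cv2.resize(a,(800,600),interpolation=cv2.INTER_CUBIC))
E
```

```text
0.0 [ 0.172  -0.6001  0.2303] [ 0.9903  0.139   0.     -0.0011] 0.9990930277847386
scene {'fov_y': 52.24201089126067, 'cx': 255.24606777651957, 'cy': 187.10866386751331, 'T': array([[ 0.3107, -0.693 ,  0.6505,  1.3892],
       [ 0.9504,  0.2339, -0.2048, -0.2654],
       [-0.0102,  0.6819,  0.7313,  1.1078],
       [ 0.    ,  0.    ,  0.    ,  1.    ]])}
top {'fov_y': 51.049924886486636, 'cx': 253.2551370202295, 'cy': 187.47302612460666, 'T': array([[-0.002 ,  0.9989, -0.046 ,  0.4067],
       [-1.    , -0.0024, -0.0072, -0.0068],
       [-0.0073,  0.046 ,  0.9989,  1.7089],
       [ 0.    ,  0.    ,  0.    ,  1.    ]])}
wrist {'fov_y': 58.3230552745822, 'cx': 249.1481691891577, 'cy': 189.51127086928602, 'tool_from_camera': array([[ 0.0002,  0.9629,  0.2699,  0.0676],
       [ 1.    , -0.0001, -0.0003, -0.0006],
       [-0.0002,  0.2699, -0.9629, -0.1412],
       [ 0.    ,  0.    ,  0.    ,  1.    ]])}
```

View pics/top0b.png

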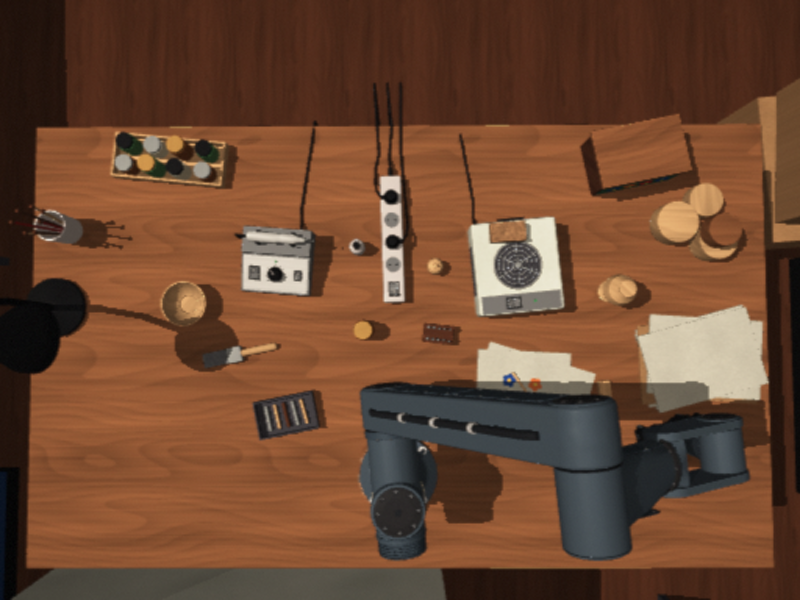

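View pics/scene0b.png

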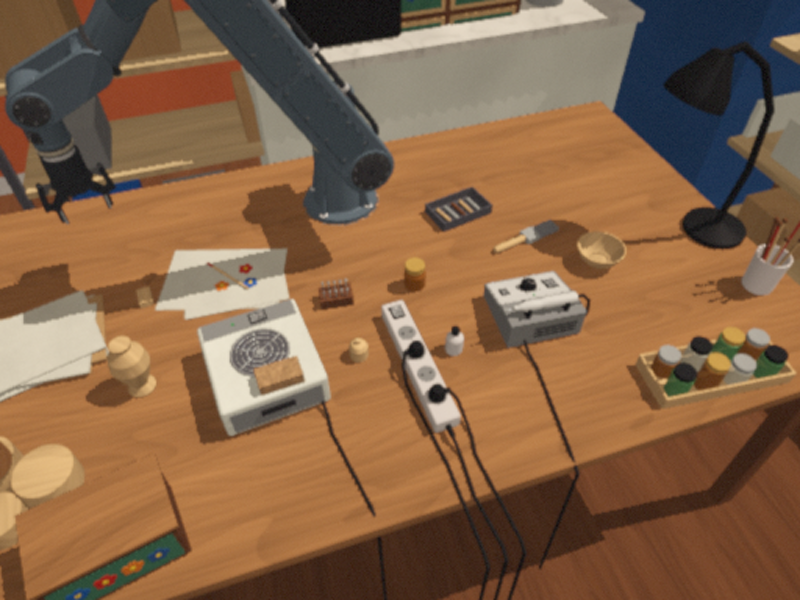

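The top view (800x600) shows the strip rocker near (394,289), the collector to the right with its rocker near (514,302), and the unit to the left with its power rocker near (254,272). In the scene view they are near (396,311), (258,316) and (510,290). I'll zoom in on all three for accurate pixels.

```bash
cat > h.py <<'E'
import numpy as np, cv2
from station import manip, viewer
from scipy.spatial.transform import Rotation as R
np.set_printoptions(precision=4,suppress=True)
def cam(n,pose=None):
    c=viewer.calibration(n); f=192/np.tan(np.radians(c['fov_y'])/2)
    T=c['T'] if 'T' in c else pose@c['tool_from_camera']
    return np.array([[f,0,c['cx']],[0,f,c['cy']],[0,0,1]]),np.array(T)
def pose():
    s=manip.sense();P=np.eye(4);P[:3,:3]=R.from_quat(s['tool_rot']).as_matrix();P[:3,3]=s['tcp_pos'];return P
def ray(K,T,uv):
    d=np.linalg.inv(K)@[*uv,1]; return T[:3,3],T[:3,:3]@(d*[1,-1,-1])
def atz(K,T,uv,z):
    o,d=ray(K,T,uv);return o+d*(z-o[2])/d[2]
def tri(obs):
    A=np.zeros((3,3));b=np.zeros(3);L=[]
    for K,T,uv in obs:
        o,d=ray(K,T,uv);d=d/np.linalg.norm(d);M=np.eye(3)-np.outer(d,d);A+=M;b+=M@o;L.append((M,o))
    x=np.linalg.solve(A,b);return x,[np.linalg.norm(M@(x-o)) for M,o in L]
def proj(K,T,p):
    q=(T[:3,:3].T@(np.asarray(p)-T[:3,3]))*[1,-1,-1];q=K@q;return q[:2]/q[2]
E
python3 - <<'E'
from h import *
a=cv2.imread('pics/top0.png');b=cv2.imread('pics/scene0.png')
rows=[]
for im,cs in((a,[(252,185),(329,193),(177,175)]),(b,[(253,199),(165,202),(340,185)])):
    r=[]
    for u,v in cs:
        c=cv2.resize(im[v-20:v+20,u-22:u+22],None,fx=6,fy=6,interpolation=cv2.INTER_CUBIC)
        for k in range(0,44,5):cv2.putText(c,str(u-22+k),(k*6,8),0,.28,(0,255,255));cv2.line(c,(k*6,8),(k*6,12),(0,255,255))
        for k in range(5,40,5):cv2.putText(c,str(v-20+k),(0,k*6+4),0,.28,(0,255,255))
        r.append(c)
    rows.append(np.hstack(r))
o=np.vstack(rows);print(o.shape);cv2.imwrite('pics/m1.png',o)
K,T=cam('top')
for n,uv,z in(('strip',(252,185),.042),('coll',(329,193),.095),('unit',(162.5,174),.06)):
    p=atz(K,T,uv,z);print(n,p,proj(*cam('scene'),p))
E
```

```text
(480, 792, 3)
strip [0.4937 0.0103 0.042 ] [253.7933 198.6266]
coll [ 0.458  -0.2989  0.095 ] [164.3841 202.6683]
unit [0.539  0.3787 0.06  ] [352.0355 180.2802]
```

View pics/m1.png

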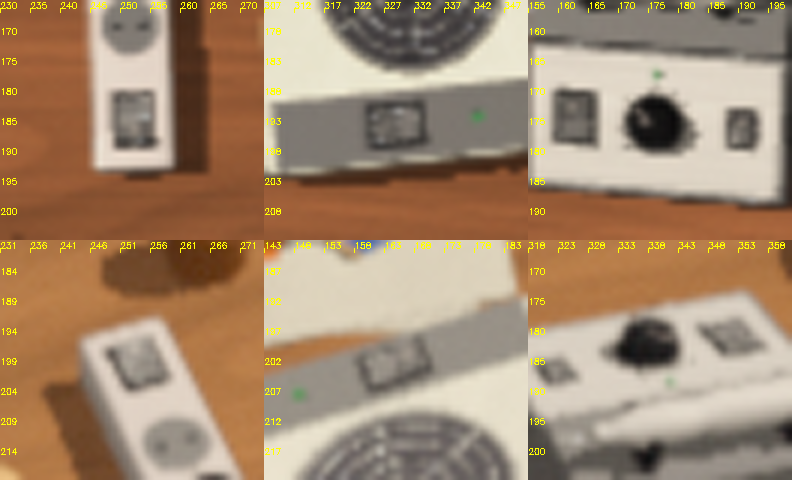

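Mosaic readings, in original pixels (top / scene):
- **Strip rocker:** (252.3,184.8) / (254,199.3)
- **Collector rocker:** (329.2,193.8) / (164.7,202.3)
- **Unit power rocker:** (163,174.5) / (352.2,181.3)

The unit's smaller direction rocker is on its right, at about (190,176) in the top view.

```bash
python3 - <<'E'
from h import *
t=cam('top');s=cam('scene')
for n,a,b in(('strip',(252.3,184.8),(254,199.3)),('coll',(329.2,193.8),(164.7,202.3)),('unit',(163,174.5),(352.2,181.3))):
    print(n,*tri([(*t,a),(*s,b)]))
def yaw(a,b,z):
    d=atz(*t,b,z)-atz(*t,a,z);return np.degrees(np.arctan2(d[1],d[0]))
m=lambda x,y,u,v:(u+x/6,v+y/6)
print('strip yaw',yaw(m(94,170,230,165),m(89,20,230,165),.042),yaw(m(174,170,230,165),m(171,20,230,165),.042))
print('coll y-axis',yaw(m(528-264,80,307,173),m(275-264,102,307,173),.095))
print('unit y-axis',yaw(m(785-528,62,155,155),m(535-528,43,155,155),.072),yaw(m(785-528,205,155,155),m(535-528,185,155,155),.045))
E
```

```text
strip [0.4949 0.0099 0.0397] [np.float64(0.000796090107614191), np.float64(0.0007960901076141613)]
coll [ 0.455  -0.2988  0.0936] [np.float64(0.0011479289856987129), np.float64(0.0011479289856985335)]
unit [0.538  0.3796 0.0531] [np.float64(0.001420012498487863), np.float64(0.0014200124984877556)]
strip yaw 1.8413359328172716 0.9905801407229328
coll y-axis 94.84219871877353
unit y-axis 85.48587512006173 85.29481450867637
```

```bash
python3 -m creep '[{"slide":[0,0,0],"angular":[0,0,0.12],"claw":-1},{"slide":[0,0,0],"angular":[0,0,0.12],"claw":-1},{"slide":[0,0,0],"angular":[0,0,0.04],"claw":-1}]' 40
```

```text
t: 0.4
tcp_pos: [0.172, -0.6005, 0.2309]
tool_rot: [1.0, -0.003, -0.0, -0.0]
force: [0.5, -0.0, -0.6]
finger_gap: 0.605
gripper_force: 0.0
```

```bash
python3 -m creep '[{"slide":[1.7,-3.4,0],"angular":[0,0,0],"claw":-1},{"slide":[1.7,-3.4,0],"angular":[0,0,0],"claw":-1},{"slide":[1.7,-3.4,0],"angular":[0,0,0],"claw":-1},{"slide":[1.7,-3.4,0],"angular":[0,0,0],"claw":-1},{"slide":[1.7,-3.4,0],"angular":[0,0,0],"claw":-1},{"slide":[1.7,-3.4,0],"angular":[0,0,0],"claw":-1},{"slide":[1.7,-3.4,0],"angular":[0,0,0],"claw":-1},{"slide":[1.7,-3.4,0],"angular":[0,0,0],"claw":-1},{"slide":[1.7,-3.4,0],"angular":[0,0,0],"claw":-1}]' && python3 -m creep '[{"slide":[1.7,-3.4,0],"angular":[0,0,0],"claw":-1},{"slide":[1.7,-3.4,0],"angular":[0,0,0],"claw":-1},{"slide":[1.7,-3.4,0],"angular":[0,0,0],"claw":-1},{"slide":[1.7,-3.4,0],"angular":[0,0,0],"claw":-1},{"slide":[1.7,-3.4,0],"angular":[0,0,0],"claw":-1},{"slide":[1.7,-3.4,1],"angular":[0,0,0],"claw":-1},{"slide":[1.7,-3.4,1],"angular":[0,0,0],"claw":-1},{"slide":[1.7,-3.4,2],"angular":[0,0,0],"claw":-1},{"slide":[1.7,-3.4,2],"angular":[0,0,0],"claw":-1},{"slide":[0,0,0],"angular":[0,0,0],"claw":-1}]'; python3 - <<'E'
from h import *
P=pose();print(P);np.save('P1.npy',P);im=viewer.snapshot('wrist');cv2.imwrite('pics/w1.png',im)
print(proj(*cam('wrist',P),[.4949,.0099,.042]),proj(*cam('wrist',P),P[:3,3]))
E
```

```text
t: 1.15
tcp_pos: [0.3257, -0.2932, 0.2313]
tool_rot: [1.0, -0.001, -0.0, -0.0]
force: [1.2, 0.5, -0.5]
finger_gap: -0.006
gripper_force: 0.0
t: 1.98
tcp_pos: [0.4778, 0.0141, 0.1696]
tool_rot: [1.0, 0.002, -0.002, -0.001]
force: [0.0, 0.0, 0.2]
finger_gap: -0.001
gripper_force: 0.0
[[ 1.      0.0047 -0.0038  0.4778]
 [ 0.0047 -1.      0.0028  0.0141]
 [-0.0038 -0.0029 -1.      0.1696]
 [ 0.      0.      0.      1.    ]]
[255.3665 158.6556] [249.9139 249.5329]
```

View pics/w1.png

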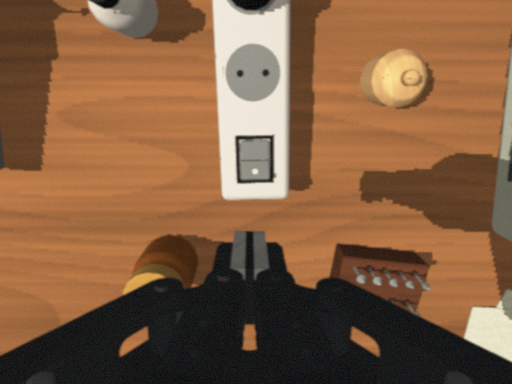

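The wrist view shows the strip rocker centred at (255,159), within 1 px of the prediction. Its raised half, with the white dot, is on the near side at (255,171). The shut fingertips are at (250,240). Descending to press.

```bash
python3 -m creep '[{"slide":[0.37,0.46,2],"angular":[0,0,-0.02],"claw":-1},{"slide":[0,0,4],"angular":[0,0,0],"claw":-1},{"slide":[0,0,3.5],"angular":[0,0,0],"claw":-1},{"slide":[0,0,1.3],"angular":[0,0,0],"claw":-1},{"slide":[0,0,0],"angular":[0,0,0],"claw":-1},{"slide":[0,0,0],"angular":[0,0,0],"claw":-1}]'
```

```text
t: 2.53
tcp_pos: [0.4811, 0.0031, 0.0645]
tool_rot: [1.0, 0.009, -0.001, -0.0]
force: [-0.1, -0.2, 0.1]
finger_gap: 0.007
gripper_force: 0.0
```

```bash
python3 -m creep '[{"slide":[0,-0.6,0],"angular":[0,0,0],"claw":-1},{"slide":[0,0,0.4],"angular":[0,0,0],"claw":-1},{"slide":[0,0,0],"angular":[0,0,0],"claw":-1},{"slide":[0,0,0],"angular":[0,0,0],"claw":-1},{"slide":[0,0,0],"angular":[0,0,0],"claw":-1}]'
```

```text
t: 2.95
tcp_pos: [0.4817, 0.0101, 0.0612]
tool_rot: [1.0, 0.01, 0.001, 0.0]
force: [0.3, -0.9, 0.0]
finger_gap: 0.001
gripper_force: 0.0
```

```bash
python3 -m creep '[{"slide":[0,0,0.4],"angular":[0,0,0],"claw":-1},{"slide":[0,0,0.4],"angular":[0,0,0],"claw":-1},{"slide":[0,0,0.3],"angular":[0,0,0],"claw":-1},{"slide":[0,0,0.2],"angular":[0,0,0],"claw":-1},{"slide":[0,0,0.1],"angular":[0,0,0],"claw":-1},{"slide":[0,0,0],"angular":[0,0,0],"claw":-1},{"slide":[0,0,0],"angular":[0,0,0],"claw":-1}]'
```

```text
t: 3.53
tcp_pos: [0.4814, 0.0101, 0.0463]
tool_rot: [1.0, 0.009, 0.0, -0.0]
force: [-0.2, -0.3, 0.0]
finger_gap: 0.001
gripper_force: 0.0
```

```bash
python3 -m creep '[{"slide":[0,0,-2],"angular":[0,0,0],"claw":-1},{"slide":[0,0,-4],"angular":[0,0,0],"claw":-1},{"slide":[0,0,-4],"angular":[0,0,0],"claw":-1},{"slide":[0,0,-2],"angular":[0,0,0],"claw":-1},{"slide":[0,0,0],"angular":[0,0,0],"claw":-1},{"slide":[0,0,0],"angular":[0,0,0],"claw":-1}]'; python3 - <<'E'
from h import *
im=viewer.snapshot('wrist');cv2.imwrite('pics/w2.png',im)
a=cv2.imread('pics/w1.png')[120:210,205:305];b=im[120:210,205:305]
cv2.imwrite('pics/w12.png',cv2.resize(np.hstack([a,b]),None,fx=4,fy=4,interpolation=cv2.INTER_CUBIC))
E
```

```text
t: 4.03
tcp_pos: [0.4821, 0.01, 0.1678]
tool_rot: [1.0, 0.009, 0.002, 0.0]
force: [-0.2, -0.4, -0.1]
finger_gap: -0.002
gripper_force: 0.0
```

View pics/w12.png

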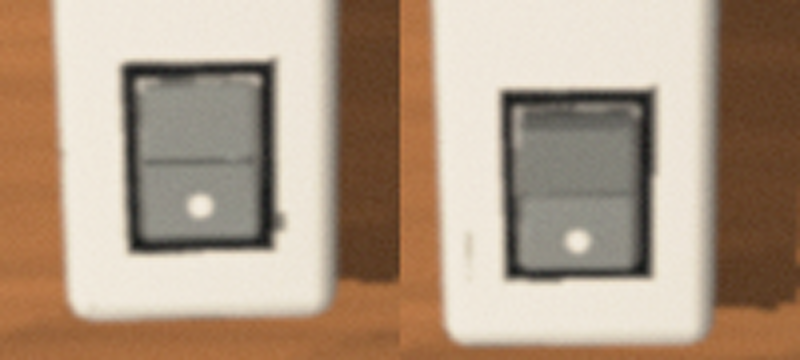

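The strip rocker has flipped: its far half now stands up (end face visible at about (575,120) in the right crop). The strip has not moved. On to the collector.

```bash
python3 -m creep '[{"slide":[-0.4,3.7,-0.5],"angular":[0,0,0],"claw":-1},{"slide":[-0.4,3.7,-0.5],"angular":[0,0,0],"claw":-1},{"slide":[-0.4,3.7,-0.5],"angular":[0,0,0],"claw":-1},{"slide":[-0.4,3.7,-0.5],"angular":[0,0,0],"claw":-1},{"slide":[-0.4,3.7,-0.5],"angular":[0,0,0],"claw":-1},{"slide":[-0.4,3.7,-0.5],"angular":[0,0,0],"claw":-1},{"slide":[-0.4,3.7,-0.5],"angular":[0,0,0],"claw":-1},{"slide":[-0.5,3.7,-0.5],"angular":[0,0,-0.066],"claw":-1},{"slide":[0,0,0],"angular":[0,0,0],"claw":-1},{"slide":[0,0,0],"angular":[0,0,0],"claw":-1}]'; python3 -m creep '[{"slide":[0,0,0],"angular":[0,0,0],"claw":-1},{"slide":[0,0,0],"angular":[0,0,0],"claw":-1}]'; python3 - <<'E'
from h import *
P=pose();print(P);np.save('P3.npy',P);im=viewer.snapshot('wrist');cv2.imwrite('pics/w3.png',im)
print(proj(*cam('wrist',P),[.455,-.2988,.095]))
E
```

```text
t: 4.92
tcp_pos: [0.4529, -0.288, 0.2046]
tool_rot: [0.999, 0.04, -0.001, -0.001]
force: [-0.2, 0.8, -0.7]
finger_gap: 0.001
gripper_force: 0.0
t: 5.08
tcp_pos: [0.453, -0.2843, 0.205]
tool_rot: [0.999, 0.043, -0.001, -0.002]
force: [-0.5, 0.4, 0.2]
finger_gap: -0.003
gripper_force: 0.0
[[ 0.9963  0.0854 -0.0029  0.453 ]
 [ 0.0854 -0.9963  0.0032 -0.2843]
 [-0.0026 -0.0035 -1.      0.205 ]
 [ 0.      0.      0.      1.    ]]
[269.456  184.6055]
```

View pics/w3.png

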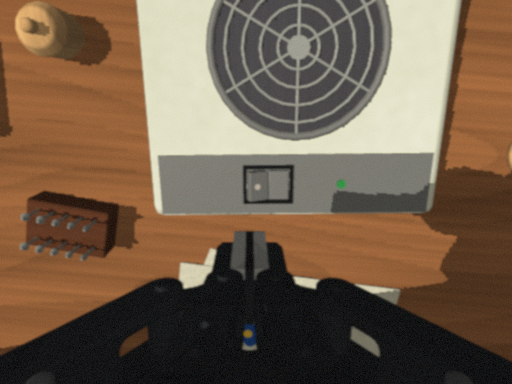

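The collector rocker is centred at (268.5,184.5), as predicted, with its raised half on the left (dot at (257,186)). Descending.

```bash
python3 -m creep '[{"slide":[0.1,0.1,3],"angular":[0,0,0],"claw":-1},{"slide":[0,0,4],"angular":[0,0,0],"claw":-1},{"slide":[0,0,2.2],"angular":[0,0,0],"claw":-1},{"slide":[0,0,0],"angular":[0,0,0],"claw":-1},{"slide":[0,0,0],"angular":[0,0,0],"claw":-1},{"slide":[0,0,0],"angular":[0,0,0],"claw":-1},{"slide":[0,0,0],"angular":[0,0,0],"claw":-1}]'
```

```text
t: 5.72
tcp_pos: [0.4562, -0.2878, 0.1163]
tool_rot: [0.999, 0.043, 0.001, 0.001]
force: [0.0, -0.5, 1.0]
finger_gap: 0.0
gripper_force: 0.0
```

```bash
python3 -m creep '[{"slide":[-0.2,-0.3,0.3],"angular":[0,0,0],"claw":-1},{"slide":[0,0,0],"angular":[0,0,0],"claw":-1},{"slide":[0,0,0.4],"angular":[0,0,0],"claw":-1},{"slide":[0,0,0.4],"angular":[0,0,0],"claw":-1},{"slide":[0,0,0.3],"angular":[0,0,0],"claw":-1},{"slide":[0,0,0.2],"angular":[0,0,0],"claw":-1},{"slide":[0,0,0.1],"angular":[0,0,0],"claw":-1},{"slide":[0,0,0],"angular":[0,0,0],"claw":-1},{"slide":[0,0,0],"angular":[0,0,0],"claw":-1},{"slide":[0,0,0],"angular":[0,0,0],"claw":-1}]'
```

```text
t: 6.55
tcp_pos: [0.4526, -0.2845, 0.0987]
tool_rot: [0.999, 0.042, -0.0, 0.0]
force: [-2.6, 3.2, 12.5]
finger_gap: 0.0
gripper_force: 5.9
```

```bash
python3 -m creep '[{"slide":[0,0,-2],"angular":[0,0,0],"claw":-1},{"slide":[0,0,-4],"angular":[0,0,0],"claw":-1},{"slide":[0,0,-4],"angular":[0,0,0],"claw":-1},{"slide":[0,0,-1],"angular":[0,0,0],"claw":-1},{"slide":[0,0,0],"angular":[0,0,0],"claw":-1},{"slide":[0,0,0],"angular":[0,0,0],"claw":-1}]'; python3 - <<'E'
from h import *
im=viewer.snapshot('wrist');cv2.imwrite('pics/w4.png',im)
a=cv2.imread('pics/w3.png')[140:230,220:320];b=im[140:230,220:320]
cv2.imwrite('pics/w34.png',cv2.resize(np.hstack([a,b]),None,fx=4,fy=4,interpolation=cv2.INTER_CUBIC))
E
```

```text
t: 7.05
tcp_pos: [0.4526, -0.2845, 0.2074]
tool_rot: [0.999, 0.042, 0.0, 0.0]
force: [0.3, -0.1, -0.7]
finger_gap: -0.002
gripper_force: 0.0
```

View pics/w34.png

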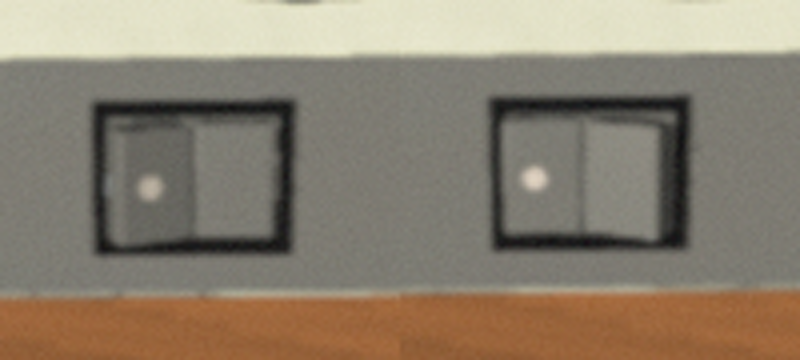

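The collector rocker has flipped too: its left half is flat and its right half now stands up. Moving to the unit.

```bash
python3 -m creep '[{"slide":[0,0,0],"angular":[0,0,0.084],"claw":-1},{"slide":[0.35,-3.7,0],"angular":[0,0,0],"claw":-1},{"slide":[0.35,-3.7,0],"angular":[0,0,0],"claw":-1},{"slide":[0.35,-3.7,0],"angular":[0,0,0],"claw":-1},{"slide":[0.35,-3.7,0],"angular":[0,0,0],"claw":-1},{"slide":[0.35,-3.7,0],"angular":[0,0,0],"claw":-1},{"slide":[0.35,-3.7,0],"angular":[0,0,0],"claw":-1},{"slide":[0.35,-3.7,0],"angular":[0,0,0],"claw":-1},{"slide":[0.35,-3.7,0],"angular":[0,0,0],"claw":-1},{"slide":[0.35,-3.7,0],"angular":[0,0,0],"claw":-1}]' && python3 -m creep '[{"slide":[0.35,-3.7,0],"angular":[0,0,0],"claw":-1},{"slide":[0.35,-3.7,0],"angular":[0,0,0],"claw":-1},{"slide":[0.35,-3.7,0],"angular":[0,0,0],"claw":-1},{"slide":[0.35,-3.7,0],"angular":[0,0,0],"claw":-1},{"slide":[0.35,-3.7,0],"angular":[0,0,0],"claw":-1},{"slide":[0.35,-3.7,0],"angular":[0,0,0],"claw":-1},{"slide":[0.35,-3.7,0],"angular":[0,0,0],"claw":-1},{"slide":[0.35,-3.7,0],"angular":[0,0,0],"claw":-1},{"slide":[0.35,-3.6,0],"angular":[0,0,0.08],"claw":-1},{"slide":[0,0,0],"angular":[0,0,0],"claw":-1}]' && python3 -m creep '[{"slide":[0,0,0],"angular":[0,0,0],"claw":-1},{"slide":[0,0,0],"angular":[0,0,0],"claw":-1},{"slide":[0,0,0],"angular":[0,0,0],"claw":-1}]'; python3 - <<'E'
from h import *
P=pose();print(P);np.save('P5.npy',P);im=viewer.snapshot('wrist');cv2.imwrite('pics/w5.png',im)
print(proj(*cam('wrist',P),[.538,.3796,.060]))
E
```

```text
t: 7.93
tcp_pos: [0.4822, 0.0504, 0.2051]
tool_rot: [1.0, 0.0, -0.003, -0.0]
force: [1.2, -0.7, -0.1]
finger_gap: -0.002
gripper_force: 0.0
t: 8.77
tcp_pos: [0.5143, 0.3864, 0.2043]
tool_rot: [0.999, -0.038, -0.001, -0.001]
force: [0.9, -0.3, -0.3]
finger_gap: -0.003
gripper_force: 0.0
t: 9.02
tcp_pos: [0.5143, 0.3789, 0.2058]
tool_rot: [0.999, -0.04, -0.002, 0.001]
force: [-0.6, -0.6, -0.4]
finger_gap: -0.002
gripper_force: 0.0
[[ 0.9968 -0.0799 -0.0034  0.5143]
 [-0.0799 -0.9968 -0.0021  0.3789]
 [-0.0032  0.0024 -1.      0.2058]
 [ 0.      0.      0.      1.    ]]
[245.9446 147.031 ]
```

View pics/w5.png

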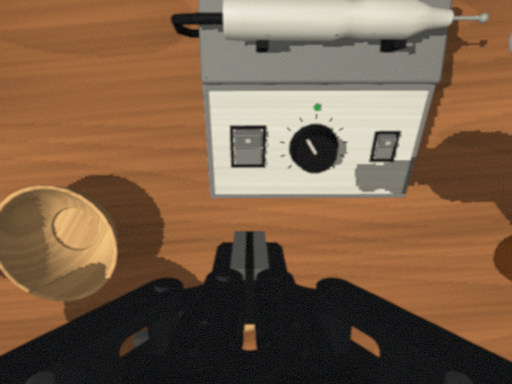

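The unit power rocker is centred at (248,146.5), with its raised upper half (dot at (248,141)) on the far side. The dial is at (314,148) and the direction rocker at (385,146), both well clear. Now computing the tilted press pose.

```bash
python3 - <<'E'
from h import *
P=np.load('P5.npy');w=cam('wrist',P)
x,e=tri([(*cam('top'),(163,174.5)),(*cam('scene'),(352.2,181.3)),(*w,(248,146.5))]);print(x,e)
C=atz(*w,(248,146.5),.059);print('wrist@.059',C, 'top',atz(*cam('top'),(163,174.5),.059))
E
```

```text
[0.538  0.3788 0.0538] [np.float64(0.00092908272638352), np.float64(0.001986959479427809), np.float64(0.001081128492747667)]
wrist@.059 [0.5382 0.3779 0.059 ] top [0.537  0.3768 0.059 ]
```

```bash
python3 -m creep '[{"slide":[0,0,1],"angular":[0,0.12,0],"claw":-1},{"slide":[0,0,1],"angular":[0,0.12,0],"claw":-1},{"slide":[0,0,0],"angular":[0,0.022,0],"claw":-1},{"slide":[0,0,0],"angular":[0,0,0],"claw":-1},{"slide":[0,0,0],"angular":[0,0,0],"claw":-1},{"slide":[0,0,0],"angular":[0,0,0],"claw":-1}]'
```

```text
t: 9.57
tcp_pos: [0.5186, 0.3806, 0.189]
tool_rot: [0.991, -0.04, 0.131, 0.004]
force: [0.1, 0.4, 0.3]
finger_gap: 0.001
gripper_force: 0.0
```

```bash
cat > u.py <<'E'
from h import *
C=np.array([.538,.378,.058]);y=np.radians(-4.6);a=np.radians(15)
xs=np.array([np.cos(y)*np.cos(a),np.sin(y)*np.cos(a),np.sin(a)]);n=np.array([-np.cos(y)*np.sin(a),-np.sin(y)*np.sin(a),np.cos(a)])
P=pose();print('tool z vs -n',P[:3,2],-n)
for h in(.02,.004):
    print(h,'slide cm',P[:3,:3].T@(C+.013*xs+h*n-P[:3,3])*100)
E
python3 u.py
```

```text
tool z vs -n [ 0.2599 -0.0193 -0.9654] [ 0.258  -0.0208 -0.9659]
0.02 slide cm [-0.2209  0.1184 11.1555]
0.004 slide cm [-0.2238  0.1209 12.7555]
```

```bash
python3 -m creep '[{"slide":[-0.2,0.1,3],"angular":[0,0,0],"claw":-1},{"slide":[0,0,4],"angular":[0,0,0],"claw":-1},{"slide":[0,0,3],"angular":[0,0,0],"claw":-1},{"slide":[0,0,1],"angular":[0,0,0],"claw":-1},{"slide":[0,0,0],"angular":[0,0,0],"claw":-1},{"slide":[0,0,0],"angular":[0,0,0],"claw":-1},{"slide":[0,0,0],"angular":[0,0,0],"claw":-1}]';python3 u.py
```

```text
t: 10.15
tcp_pos: [0.5442, 0.3781, 0.0829]
tool_rot: [0.99, -0.039, 0.132, 0.004]
force: [0.5, 0.6, 1.0]
finger_gap: -0.002
gripper_force: 0.0
tool z vs -n [ 0.2612 -0.0188 -0.9651] [ 0.258  -0.0208 -0.9659]
0.02 slide cm [0.0552 0.0573 0.2459]
0.004 slide cm [0.0502 0.0608 1.8459]
```

```bash
python3 -m creep '[{"slide":[0.05,0.05,0.5],"angular":[0,0,0],"claw":-1},{"slide":[0,0,0.4],"angular":[0,0,0],"claw":-1},{"slide":[0,0,0.4],"angular":[0,0,0],"claw":-1},{"slide":[0,0,0.3],"angular":[0,0,0],"claw":-1},{"slide":[0,0,0.2],"angular":[0,0,0],"claw":-1},{"slide":[0,0,0],"angular":[0,0,0],"claw":-1},{"slide":[0,0,0],"angular":[0,0,0],"claw":-1},{"slide":[0,0,0],"angular":[0,0,0],"claw":-1}]';python3 u.py
```

```text
t: 10.82
tcp_pos: [0.5481, 0.3767, 0.0647]
tool_rot: [0.991, -0.039, 0.131, 0.005]
force: [-1.1, -1.3, 7.1]
finger_gap: -0.002
gripper_force: 3.6
tool z vs -n [ 0.2595 -0.02   -0.9655] [ 0.258  -0.0208 -0.9659]
0.02 slide cm [ 0.1427 -0.0465 -1.6133]
0.004 slide cm [ 0.1404 -0.0451 -0.0134]
```

```bash
python3 -m creep '[{"slide":[0,0,0.1],"angular":[0,0,0],"claw":-1},{"slide":[0,0,0],"angular":[0,0,0],"claw":-1},{"slide":[0,0,0],"angular":[0,0,0],"claw":-1}]'; python3 -m creep '[{"slide":[0,0,-2],"angular":[0,0,0],"claw":-1},{"slide":[0,0,-4],"angular":[0,0,0],"claw":-1},{"slide":[0,0,-4],"angular":[0,0,0],"claw":-1},{"slide":[0,0,-3],"angular":[0,0,0],"claw":-1},{"slide":[0,0,-1],"angular":[0,0,0],"claw":-1},{"slide":[0,0,0],"angular":[0,0,0],"claw":-1},{"slide":[0,0,0],"angular":[0,0,0],"claw":-1},{"slide":[0,0,0],"angular":[0,0,0],"claw":-1}]'; python3 - <<'E'
from h import *
im=viewer.snapshot('wrist');cv2.imwrite('pics/w6.png',im);t=viewer.snapshot('top')
a=cv2.imread('pics/w5.png')[95:195,200:400];b=im[95:235,200:400];b=cv2.resize(b,(200,140))
t0=cv2.imread('pics/top0.png')[130:210,140:365]
o=np.vstack([cv2.resize(np.hstack([a,b[:100]]),(800,200),interpolation=cv2.INTER_CUBIC),cv2.resize(np.hstack([t0,t[130:210,140:365]]),(800,142),interpolation=cv2.INTER_CUBIC)])
cv2.imwrite('pics/w56.png',o)
E
```

```text
t: 11.07
tcp_pos: [0.5482, 0.3767, 0.0647]
tool_rot: [0.991, -0.039, 0.131, 0.005]
force: [-3.7, -1.6, 12.6]
finger_gap: -0.004
gripper_force: 6.4
t: 11.73
tcp_pos: [0.5111, 0.3785, 0.1957]
tool_rot: [0.991, -0.039, 0.129, 0.006]
force: [0.5, 0.5, 0.4]
finger_gap: 0.003
gripper_force: 0.0
```

View pics/w56.png

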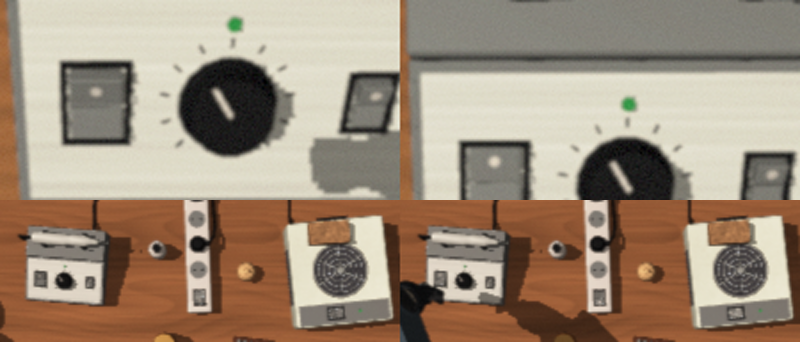

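The dial and direction rocker are unchanged and nothing has shifted, but the crop cuts off the power rocker. I'll take one last zoom.

```bash
python3 - <<'E'
from h import *
a=cv2.imread('pics/w5.png')[115:180,215:285];b=cv2.imread('pics/w6.png')[155:220,215:285]
cv2.imwrite('pics/w7.png',cv2.resize(np.hstack([a,b]),None,fx=5,fy=5,interpolation=cv2.INTER_CUBIC))
E
```

```text
(no output)
```

View pics/w7.png

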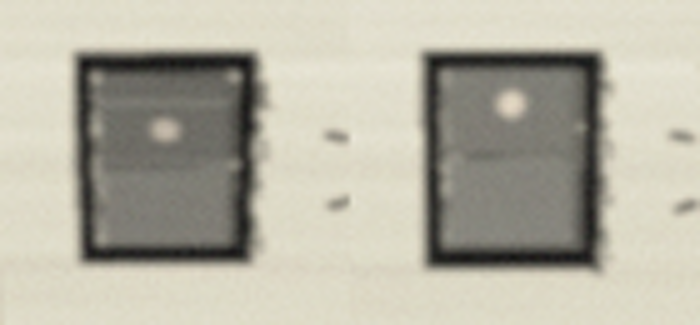

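The unit's upper half is now flat: its end face is gone and the dot appears round at (510,104), so all three rockers are on. Handing in.

```bash
python3 -c "
from station import ticket
print(ticket.sign_off())"
```

```text
the job is handed in; nothing more can be done
None
```

I switched on the strip, then the collector, then the unit's power rocker; the camera images show all three over, with the dial, direction rocker and bench items looking undisturbed. The job is handed in at about 12 s, and the sign-off returned no verdict.

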